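Put the steel piping nozzle away under the flap

TASK

Lift the green divider flap of the white nozzle case by its black knob until it stands upright, and leave it standing open. Then stand the large steel piping nozzle, tip up, on the floor of the empty dark-lined pocket in the lower tier, to the right as seen from the robot. Leave the orange plastic nozzle where it is.

Things in the scene. Friction and masses are not known exactly. Their poses are not given: they have to be found in the camera images.
- flap (a joint): Green divider flap of the white case, hinge angle in rad: 0 level (shut), 1.57 upright, stop at 1.9; starts at 0 to 0.2. A friction hinge holds it wherever it is left; about 1.5 N at the knob lifts it. Plate 141 mm long, 156 mm wide, 5 mm thick, 120 g.
- flap_knob (a point): Centre of the flap's black pull knob: a cylinder 18 mm in diameter, 26 mm long, axis parallel to the hinge, free to pinch by its flat ends; 31 mm ahead of the plate's edge on a neck 12 mm wide, outside the case, 59.5 mm above the table when shut. Frame turns with the flap: y along the hinge, x to the hinge line, 175 mm away. Lifting turns about +y: the knob rises and goes back over the hinge.
- pocket (a point): On the floor (6 mm above the table) of the empty dark-lined right pocket in the white case's lower tier. x level from front to hinge side, y to the left, z up. Pocket inside: x -58 to +87 mm, y -39 to +39 mm. Wall tops above the table: front 56, side and back 72, divider (+y) 48 mm. Hinge line: x +84, z +53.5 mm. Case 155 mm deep, 170 wide, fixed. Left pocket holds small brass nozzles.
- steel_nozzle: The large steel piping nozzle, loose, standing on the table tip up: a straight skirt 32 mm in diameter and 26 mm high, then a cone to a 14 mm tip at 48 mm. About 50 g. Origin at the centre of its underside, z up along its axis. A steel nozzle about 0.6 of this size also stands about; it is not wanted.
- plastic_nozzle: An orange plastic nozzle of the same shape and size, loose, standing tip up; origin at the centre of its underside. To be left alone.
There are look-alikes about, which are no part of the job. Leave any purple or turquoise look-alike of the steel_nozzle alone.

How it is judged:
On the way, in this order (a step that is already met when the one before it is completed fails the run):
1. the flap is lifted open, at least 69 degrees (value of joint flap above 1.2 rad), for 0.2 s.
2. the steel nozzle stands in the empty pocket (x of steel_nozzle in the frame of pocket between -0.05 and 0.075 m and y of steel_nozzle in the frame of pocket between -0.03 and 0.03 m and z of steel_nozzle in the frame of pocket between -0.006 and 0.006 m and angle between steel_nozzle's own z axis and vertical below 0.17 rad), for 0.2 s.
At the end, for the whole second after the job is handed in: The large steel nozzle stands at rest, tip up (within 10 degrees), on the floor of the dark-lined pocket (height within 6 mm, anywhere between its walls); the flap is open at least 1.2 rad (69 degrees); the orange plastic nozzle is within 30 mm of its start (all of step 2 and value of joint flap above 1.2 rad and linear speed of steel_nozzle below 0.02 m/s and distance of plastic_nozzle from where it was at the start of the episode below 0.03 m); the robot touches nothing.
It fails at once if the orange plastic nozzle is moved more than 30 mm (distance of plastic_nozzle from where it was at the start of the episode above 0.03 m).
It also fails if it takes over 51 s, if anything falls off the work surface, if the arm or the gripper's body presses on something with over 40 N, if the wrist force passes 120 N, or if a joint passes its speed limit or range.

ROBOT

A 7-joint arm with a two-finger parallel gripper is mounted at the origin on the work surface. World frame = base frame: x ahead of the robot, y to its left, z up, the work surface at z = 0. Lengths are in m, angles in rad, forces in N, time in s.
With the tool pointing down it reaches from about 0.4 to 0.875 m from the base axis. Payload 19.3 kg.
Tool frame: the origin (TCP) lies at the very end of the fingers, on their centre line; the grasp point (between the pads) lies 19 mm behind it; z points along the fingers, x is the direction in which the jaws open and shut, and the axes are right-handed (so a half turn about z gives the same grasp; the last joint's range is limited). The gripper opens to 85 mm and grips with 20 to 120 N. Pads are 22 mm wide; open, the fingers measure 114 mm over their backs; the gripper's body (76 mm by 85 mm) begins 54 mm behind the grasp point. The pads swing forward as they close: fully open they stand 13 mm farther back than shut.
Start: joints at [-1.203, 0.521, -0.036, 1.599, 0.021, 1.021, -0.113], TCP at [0.265, 0.566, 0.207] pointing down, gripper open.
Joint ranges: [-2.91, 2.91], [-0.3, 2.13], [-1.5, 1.42], [0.17, 2.43], [-1.26, 4.41], [0.16, 1.93], [-2.52, 2.52]. Speed limits (rad/s): [1.89, 1.89, 2.39, 2.39, 3.01, 3.01, 3.01].

INTERFACE

Orientations are given as [roll, pitch, yaw] about the fixed x, y, z axes, in that order (R = Rz(yaw) Ry(pitch) Rx(roll)).
In Python, from workcell import bot gives the robot as it stands.
- The arm moves only by the tool jog_arm, never from a script. Its argument "increments" is a list of rows, each an object of numbers: "wx", "wy", "wz": the turn, a rotation vector about the tool's x, y, z in degrees; "x", "y", "z": the shift along the tool's x, y, z in cm; "claw": the opening in per cent of the stroke, from 0 (shut) to 100 (fully open). A call has 1 to 10 rows; each row is the pose to reach, as a shift and turn from the pose measured when the call began, along the tool's axes at that moment; what a row does not reach only later rows make up. A row lasts 1/8 s, in which the tool goes at most 62.5 mm and 10.7 degrees, less where a joint would pass 70% of its speed; a pose out of reach is approached as far as the arm can. A call with a gripper value outside its range is refused whole. The fingers move at their own pace and stop on an object; "squeeze" is the grip in N (left out, the last holds). Time passes only in rows, so rows that repeat a pose let the fingers close. It gives the time, the measured TCP pose, the force and the opening at its end, in the units of the state.
- bot.observe(): the state, without advancing time (a new reading comes with each control period).
- bot.grab_frame(name): name is "scene" or "top"; returns a dict with "pixels" (384x512x3 uint8, red, green, blue), "fov_y" (degrees; the focal length in pixels is half the picture's height over the tangent of half this angle, whatever the lens; pixels are square), "cx", "cy" (the principal point, pixels), "k1" (the pictures are not rectified: a ray, as slopes to the right and down, at radius r is drawn at 1 + k1 r^2 times it, then the intrinsics apply), "origin" and "orientation" of the camera in the world. Camera axes: x right, y down, z forward; pixel columns grow to the right and rows downward; lengths in m; the calibration is good to about 2 mm. A picture is of the moment at which its call begins. There is no depth.
- bot.job_done(): hands the job in, once; it reports no verdict.
The state is a dict: "clock": time; "qpos": joint angles; "qd": joint speeds; "joint_efforts": joint torques, N m; "position": TCP position; "tool_rot": TCP orientation; "force": force on the tool from outside, world axes, zero at the start; "moment": the same for the moment, N m; "grip_width": finger opening in m.
Only numpy, scipy, OpenCV 4.12 (cv2) and the standard library are available. Lean on these libraries where they do the work, as an engineer would, in place of code of your own. Each camera call takes 0.05 s, during which the arm holds its last target.

## Working session

There is one attempt and no reset: what is moved stays moved. The work goes in short steps, Python scripts to look and compute and a tool call to move; the robot and the scene stay as the last step left them, time stands still between calls to the robot, and variables do not carry over. Pictures are saved under pics/ and viewed, and the job is handed in when it is done.

Besides the shell and the picture viewer there is one more tool, called as name(argument=value, ...) on one line, values as JSON. jog_arm: Moves the arm, as the interface text tells. Its arguments: {"type":"object","properties":{"increments":{"type":"array","items":{"type":"object","properties":{"wx":{"type":"number"},"wy":{"type":"number"},"wz":{"type":"number"},"x":{"type":"number"},"y":{"type":"number"},"z":{"type":"number"},"claw":{"type":"number"}}}},"squeeze":{"type":"number"}},"required":["increments"]}

```bash
mkdir -p pics; cat > h.py <<'E'
import numpy as np, cv2
from workcell import bot
from scipy.spatial.transform import Rotation as R
def rot(o):
    o=np.array(o,float)
    if o.shape==(3,3): return o
    if o.shape==(3,): return R.from_euler('xyz',o).as_matrix()
    return R.from_quat(o).as_matrix()
def cam(f):
    h,w=f["pixels"].shape[:2]; F=h/2/np.tan(np.radians(f["fov_y"]/2))
    return F,f["cx"],f["cy"],f["k1"],np.array(f["origin"]),rot(f["orientation"])
def ray(f,u,v):
    F,cx,cy,k,o,Rm=cam(f); d=np.array([(u-cx)/F,(v-cy)/F]); s=d.copy()
    for _ in range(30): s=d/(1+k*(s@s))
    return o,Rm@np.array([s[0],s[1],1.])
def onz(f,u,v,z):
    o,d=ray(f,u,v); return o+d*(z-o[2])/d[2]
def tri(rs):
    A=np.zeros((3,3));b=np.zeros(3)
    for o,d in rs:
        d=d/np.linalg.norm(d);P=np.eye(3)-np.outer(d,d);A+=P;b+=P@o
    p=np.linalg.solve(A,b); return p,[np.linalg.norm((np.eye(3)-np.outer(d,d)/(d@d))@(p-o)) for o,d in rs]
def proj(f,p):
    F,cx,cy,k,o,Rm=cam(f); q=Rm.T@(np.array(p)-o); s=q[:2]/q[2]; s=s*(1+k*(s@s)); return F*s[0]+cx,F*s[1]+cy
def grab(n,name):
    f=bot.grab_frame(n); cv2.imwrite('pics/%s.png'%name,f["pixels"][:,:,::-1]); 
    import pickle; pickle.dump(f,open('pics/%s.pkl'%name,'wb')); return f
E
python3 - <<'E'
from h import *
for n in("scene","top"):
    f=grab(n,n+"0"); print({k:v for k,v in f.items() if k!="pixels"})
print(bot.observe())
E
```

```text
{'fov_y': 57.661818475825754, 'cx': 257.17498951690965, 'cy': 192.4792425524395, 'k1': -0.057809978348882816, 'origin': array([1.07232054, 0.07150161, 0.41348968]), 'orientation': array([-2.12490675,  0.0144196 ,  1.8035797 ])}
{'fov_y': 47.93044249632346, 'cx': 251.75746470769403, 'cy': 192.4219434851606, 'k1': -0.05277932159085744, 'origin': array([ 0.49389195, -0.08380905,  0.96495592]), 'orientation': array([-3.12494764,  0.02072507, -1.59572814])}
{'clock': 0.1, 'qpos': array([-1.20320251,  0.52193585, -0.03632668,  1.59990371,  0.02115343,
        1.0211162 , -0.11278643]), 'qd': array([ 0.00037666, -0.00017284,  0.00016465, -0.00049342, -0.00018692,
        0.00024289, -0.00119235]), 'joint_efforts': array([ 4.22900586e-03, -9.28484559e+01,  1.98397078e+00, -3.70534587e+01,
        1.81229284e-02,  5.34001272e-03, -8.27866688e-05]), 'position': array([0.26485221, 0.5657685 , 0.2064118 ]), 'tool_rot': array([3.14156398e+00, 9.80253253e-04, 1.13297924e+00]), 'force': array([ 0.04863135, -0.52102959,  0.47296556]), 'moment': array([ 0.03565623, -0.00043392, -0.00088325]), 'grip_width': 0.08517046686516123}
```

View pics/scene0.png

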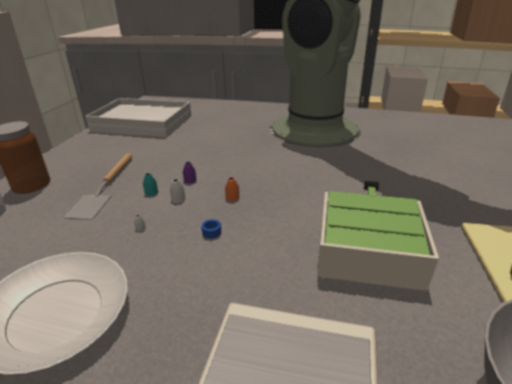

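View pics/top0.png

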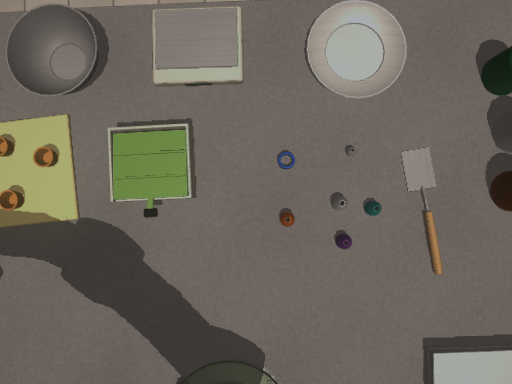

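The scene view shows the case at right with its green flap and the black knob at (371,186). The large steel nozzle is at (177,191), turquoise at (150,185), purple at (189,173), orange at (232,189) and the small steel one at (139,223). In the top view the knob is at (151,212), large steel at (341,202), orange at (287,219), purple at (344,241) and turquoise at (373,208).

```bash
python3 - <<'E'
from h import *
import pickle
s=pickle.load(open('pics/scene0.pkl','rb'));t=pickle.load(open('pics/top0.pkl','rb'))
def crop(f,x,y,w,h,k,n):
    cv2.imwrite('pics/%s.png'%n,cv2.resize(f["pixels"][y:y+h,x:x+w,::-1],None,fx=k,fy=k,interpolation=cv2.INTER_CUBIC))
crop(t,95,110,115,120,5,'tc'); crop(t,270,140,120,115,5,'tn'); crop(s,310,170,130,120,5,'sc'); crop(s,120,150,130,90,6,'sn')
# green
for f,n in((s,'s'),(t,'t')):
    hsv=cv2.cvtColor(f["pixels"],cv2.COLOR_RGB2HSV)
    for nm,lo,hi in(('green',(35,100,60),(50,255,255)),('orange',(2,150,80),(12,255,255)),('knob',(0,0,0),(180,255,32))):
        m=cv2.inRange(hsv,lo,hi); nn,_,st,c=cv2.connectedComponentsWithStats(m)
        for i in range(1,nn):
            if st[i,4]>30: print(n,nm,st[i],c[i].round(1))
E
```

```text
s green [ 326  186  103   68 4939] [375.4 221.9]
s orange [  0 133  34  13 129] [ 15.8 140.5]
s orange [226 179  12  22 222] [231.5 190.1]
s knob [254   0  34  29 829] [268.5  13.3]
s knob [ 288    0   44   48 1738] [309.6  22.3]
s knob [290 111  52   8  98] [315.6 116.1]
s knob [365 183  13   6  32] [370.1 185.1]
t green [ 113  130   75   79 4927] [149.4 164.8]
t orange [281 214  13  12  90] [287.7 219.9]
t knob [482  48  30  34 546] [497.   65.6]
```

View pics/tc.png

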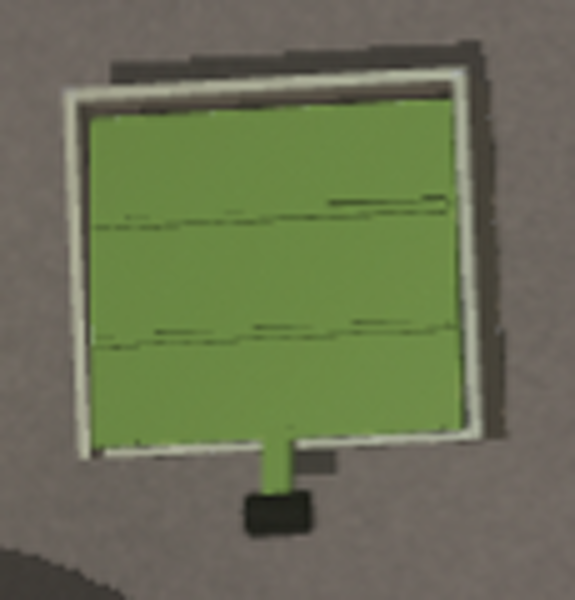

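View pics/tn.png

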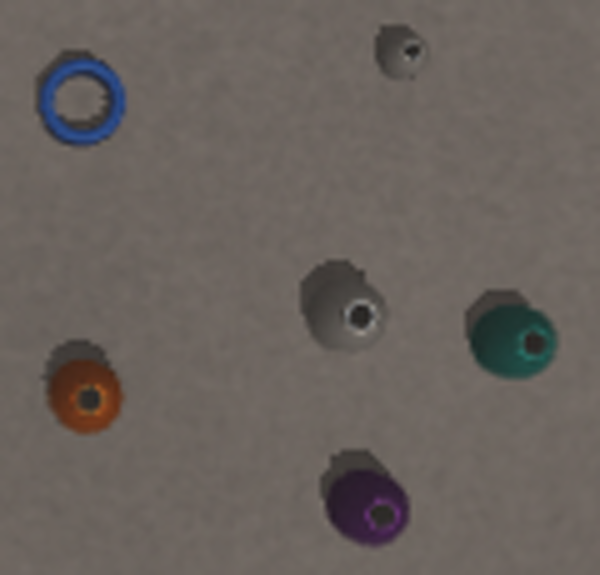

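View pics/sc.png

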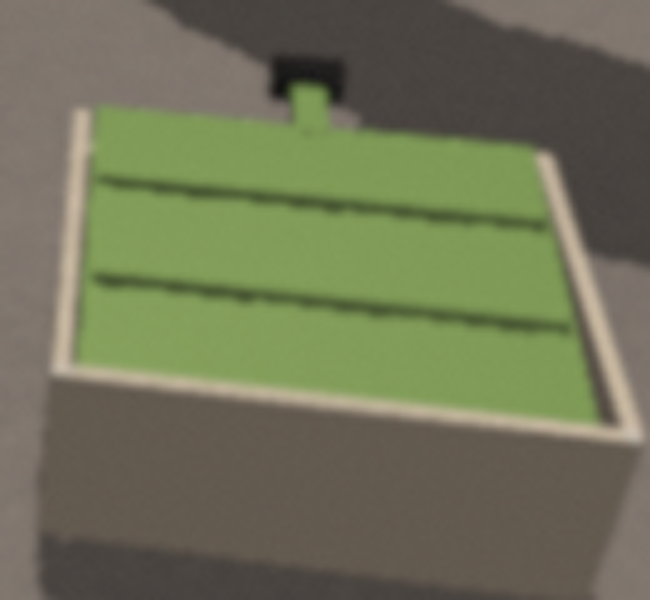

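View pics/sn.png

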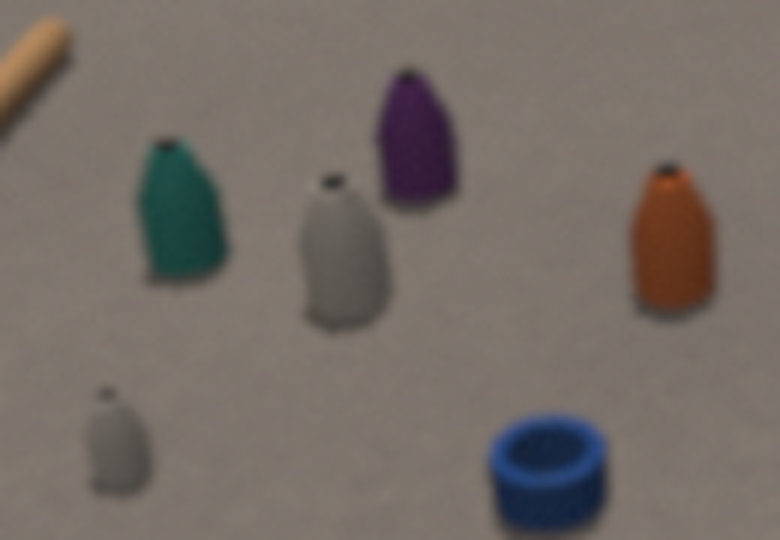

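```bash
python3 - <<'E'
from h import *
import pickle
s=pickle.load(open('pics/scene0.pkl','rb'));t=pickle.load(open('pics/top0.pkl','rb'))
T=lambda u,v,x,y,k:(x+(u+.5)/k-.5,y+(v+.5)/k-.5)
tn={'steel':(360,316),'orange':(90,398),'purp':(382,514),'turq':(535,343),'small':(413,51)}
sn={'steel':(333,182),'orange':(667,170),'purp':(407,76),'turq':(167,146),'small':(107,393)}
for k in tn:
    a=T(*tn[k],270,140,5);b=T(*sn[k],120,150,6)
    p,e=tri([ray(t,*a),ray(s,*b)]); print(k,p.round(4),np.round(e,4),onz(t,*a,.048).round(4),onz(s,*b,.048).round(4))
a=T(279,513,95,110,5);b=T(308,78,310,170,5)
p,e=tri([ray(t,*a),ray(s,*b)]); print('knob',p.round(4),np.round(e,4), onz(t,*a,.0595).round(4))
for q in((245,513),(313,511)): print('knob end',onz(t,*T(*q,95,110,5),.0595).round(4))
for n,q,z in(('FL',(79,459),.072),('FR',(483,440),.072),('BL',(63,90),.072),('BR',(468,68),.072)):
    print(n,onz(t,*T(*q,95,110,5),z).round(4))
for n,q in(('BRscene',(52,374)),('BL',(640,441)),('FR',(75,110)),('FL',(555,155))): print(n,onz(s,*T(*q,310,170,5),.072).round(4))
print('plate BL,BR,FL,FR',[onz(t,*T(*q,95,110,5),.06).round(4) for q in((90,120),(452,100),(92,447),(462,432))])
E
```

```text
steel [ 0.4827 -0.2551  0.0462] [0.0002 0.0002] [ 0.4828 -0.255   0.048 ] [ 0.4856 -0.2533  0.048 ]
orange [ 0.4509 -0.1397  0.0468] [0.0001 0.0001] [ 0.451  -0.1397  0.048 ] [ 0.4528 -0.1389  0.048 ]
purp [ 0.3986 -0.2623  0.0462] [0.0001 0.0001] [ 0.3988 -0.262   0.048 ] [ 0.402  -0.2605  0.048 ]
turq [ 0.4692 -0.3291  0.0455] [0.0005 0.0005] [ 0.4695 -0.3289  0.048 ] [ 0.4733 -0.3257  0.048 ]
small [ 0.5967 -0.2847  0.0284] [0.0003 0.0003] [ 0.5948 -0.2808  0.048 ] [ 0.6208 -0.2662  0.048 ]
knob [0.4735 0.1459 0.0766] [0.0006 0.0006] [0.4731 0.1497 0.0595]
knob end [0.4734 0.1642 0.0595]
knob end [0.4736 0.1351 0.0595]
FL [0.4979 0.2307 0.072 ]
FR [0.5016 0.0603 0.072 ]
BL [0.6532 0.2349 0.072 ]
BR [0.6569 0.0632 0.072 ]
BRscene [0.6606 0.0656 0.072 ]
BL [0.6557 0.2334 0.072 ]
FR [0.5073 0.0616 0.072 ]
FL [0.5024 0.2326 0.072 ]
plate BL,BR,FL,FR [array([0.6421, 0.2277, 0.06  ]), array([0.6457, 0.0723, 0.06  ]), array([0.5029, 0.2292, 0.06  ]), array([0.5053, 0.071 , 0.06  ])]
```

```bash
cat >> h.py <<'E'
def to(x,y,z,yaw,st=None):
    s=st or bot.observe(); Rm=rot(s["tool_rot"]); p=np.array(s["position"])
    sh=Rm.T@(np.array([x,y,z])-p)*100
    w=np.degrees(R.from_matrix(Rm.T@rot([np.pi,0,yaw])).as_rotvec())
    print('shift cm',sh.round(2),'turn deg',w.round(2))
E
python3 - <<'E'
from h import *
to(.4735,.146,.15,1.593)
to(.4735,.146,.2064,1.593)
E
```

```text
shift cm [-29.17  36.69   5.67] turn deg [-1.000e-02  6.000e-02 -2.636e+01]
shift cm [-2.917e+01  3.669e+01  3.000e-02] turn deg [-1.000e-02  6.000e-02 -2.636e+01]
```

jog_arm(increments=[{"x": -3.5, "y": 4.4, "z": 0, "wz": -5, "claw": 60}, {"x": -8, "y": 10, "z": 0, "wz": -10, "claw": 60}, {"x": -12.5, "y": 15.7, "z": 0, "wz": -15, "claw": 60}, {"x": -17, "y": 21.4, "z": 0, "wz": -20, "claw": 60}, {"x": -21.5, "y": 27, "z": 0, "wz": -25, "claw": 60}, {"x": -25.5, "y": 32, "z": 1, "wz": -26.4, "claw": 60}, {"x": -28, "y": 35.2, "z": 3, "wz": -26.4, "claw": 60}, {"x": -29.2, "y": 36.7, "z": 5.5, "wz": -26.4, "claw": 60}, {"x": -29.2, "y": 36.7, "z": 5.7, "wz": -26.4, "claw": 60}, {"x": -29.2, "y": 36.7, "z": 5.7, "wz": -26.4, "claw": 60}])

```text
schema error: expected keys wx, wy, wz, x, y, z, claw
```

```bash
python3 - <<'E'
from h import *
print({k:np.round(v,3) for k,v in bot.observe().items()})
s=grab("scene","scene1");t=grab("top","top1")
cv2.imwrite('pics/sc1.png',cv2.resize(s["pixels"][90:290,290:440,::-1],None,fx=3,fy=3,interpolation=cv2.INTER_CUBIC))
to(.4735,.146,.058,1.593)
E
```

```text
{'clock': np.float64(0.1), 'qpos': array([-1.203,  0.522, -0.036,  1.6  ,  0.021,  1.021, -0.113]), 'qd': array([ 0.   , -0.   ,  0.   , -0.   , -0.   ,  0.   , -0.001]), 'joint_efforts': array([ 4.0000e-03, -9.2848e+01,  1.9840e+00, -3.7053e+01,  1.8000e-02,
        5.0000e-03, -0.0000e+00]), 'position': array([0.265, 0.566, 0.206]), 'tool_rot': array([3.142e+00, 1.000e-03, 1.133e+00]), 'force': array([ 0.049, -0.521,  0.473]), 'moment': array([ 0.036, -0.   , -0.001]), 'grip_width': np.float64(0.085)}
shift cm [-29.17  36.69  14.88] turn deg [-1.000e-02  4.000e-02 -2.636e+01]
```

View pics/sc1.png

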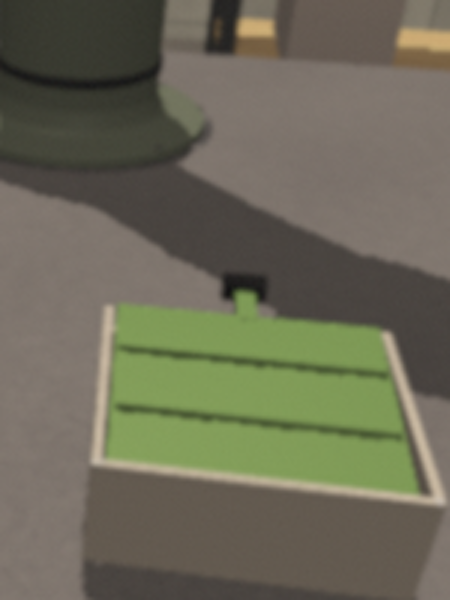

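The move was refused because every row needs all seven keys, so the view is unchanged. I'm resending it.

jog_arm(increments=[{"x": -3.5, "y": 4.4, "z": 0, "wx": 0, "wy": 0, "wz": -5, "claw": 60}, {"x": -8, "y": 10, "z": 0, "wx": 0, "wy": 0, "wz": -10, "claw": 60}, {"x": -12.5, "y": 15.7, "z": 0, "wx": 0, "wy": 0, "wz": -15, "claw": 60}, {"x": -17, "y": 21.4, "z": 0, "wx": 0, "wy": 0, "wz": -20, "claw": 60}, {"x": -21.5, "y": 27, "z": 0, "wx": 0, "wy": 0, "wz": -25, "claw": 60}, {"x": -25.5, "y": 32, "z": 1, "wx": 0, "wy": 0, "wz": -26.4, "claw": 60}, {"x": -28, "y": 35.2, "z": 3, "wx": 0, "wy": 0, "wz": -26.4, "claw": 60}, {"x": -29.2, "y": 36.7, "z": 5.5, "wx": 0, "wy": 0, "wz": -26.4, "claw": 60}, {"x": -29.2, "y": 36.7, "z": 5.7, "wx": 0, "wy": 0, "wz": -26.4, "claw": 60}, {"x": -29.2, "y": 36.7, "z": 5.7, "wx": 0, "wy": 0, "wz": -26.4, "claw": 60}], squeeze=30)

```text
clock: 1.45
position: [0.4733, 0.1463, 0.1498]
tool_rot: [-3.141, 0.0, 1.594]
force: [-0.7, 0.1, 0.1]
grip_width: 0.0513
```

```bash
python3 - <<'E'
from h import *
print({k:np.round(v,3) for k,v in bot.observe().items()})
s=grab("scene","scene2");t=grab("top","top2")
a=cv2.resize(s["pixels"][90:290,290:440,::-1],None,fx=2.5,fy=2.5,interpolation=cv2.INTER_CUBIC)
b=cv2.resize(t["pixels"][110:310,95:245,::-1],None,fx=2.5,fy=2.5,interpolation=cv2.INTER_CUBIC)
cv2.imwrite('pics/sc2.png',np.hstack([a,b]))
to(.4735,.146,.058,1.593)
E
```

```text
{'clock': np.float64(1.45), 'qpos': array([-0.402,  0.396, -0.023,  1.991,  0.013,  0.755,  1.162]), 'qd': array([-0.018, -0.016, -0.006, -0.007,  0.   ,  0.002,  0.   ]), 'joint_efforts': array([  2.41 , -71.027,   2.948, -28.93 ,   0.11 ,  -0.13 ,   0.105]), 'position': array([0.473, 0.146, 0.15 ]), 'tool_rot': array([-3.141,  0.   ,  1.594]), 'force': array([-0.718,  0.126,  0.103]), 'moment': array([ 0.034, -0.008,  0.02 ]), 'grip_width': np.float64(0.051)}
shift cm [-0.1   0.    9.23] turn deg [ 0.02 -0.    0.13]
```

View pics/sc2.png

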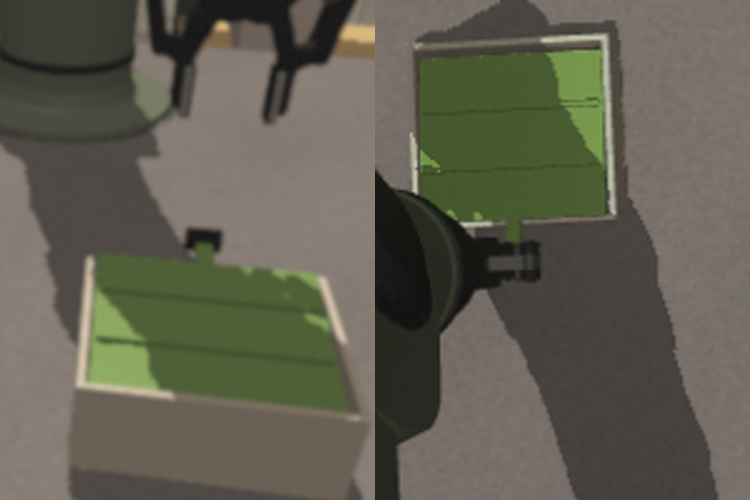

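The open fingers hang above the knob. In the scene crop the tips are at (180,110) and (270,118) and the knob at (205,240). Next I descend, then close.

jog_arm(increments=[{"x": -0.1, "y": 0, "z": 4, "wx": 0, "wy": 0, "wz": 0, "claw": 60}, {"x": -0.1, "y": 0, "z": 7, "wx": 0, "wy": 0, "wz": 0, "claw": 60}, {"x": -0.1, "y": 0, "z": 9.2, "wx": 0, "wy": 0, "wz": 0, "claw": 60}, {"x": -0.1, "y": 0, "z": 9.2, "wx": 0, "wy": 0, "wz": 0, "claw": 60}])

```text
clock: 2.05
position: [0.4727, 0.1468, 0.0579]
tool_rot: [-3.141, 0.0, 1.597]
force: [1.4, -1.1, -0.0]
grip_width: 0.0514
```

```bash
python3 - <<'E'
from h import *
s=grab("scene","scene3")
cv2.imwrite('pics/sc3.png',cv2.resize(s["pixels"][120:240,310:440,::-1],None,fx=5,fy=5,interpolation=cv2.INTER_CUBIC))
E
```

```text
(no output)
```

View pics/sc3.png

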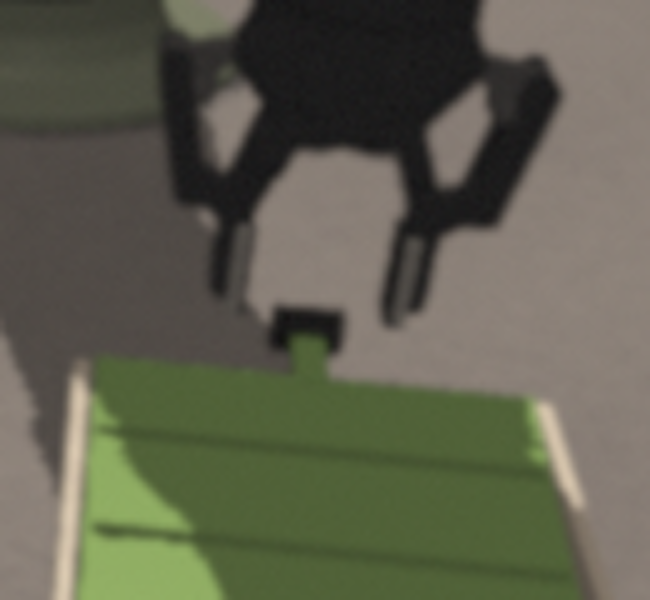

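```bash
python3 - <<'E'
from h import *
import pickle
s=pickle.load(open('pics/scene3.pkl','rb'))
for p in((.4727,.1468,.058),(.4727,.1468,.066),(.4735,.1459,.0766),(.4727,.1459,.0595),(.4727,.146,.0595+.0175)):
    q=proj(s,p);print(p,[(q[0]-309.5)*5-.5,(q[1]-119.5)*5-.5])
E
```

```text
(0.4727, 0.1468, 0.058) [np.float64(301.1754728360141), np.float64(369.0985879065901)]
(0.4727, 0.1468, 0.066) [np.float64(304.4097769685852), np.float64(351.3346796974066)]
(0.4735, 0.1459, 0.0766) [np.float64(306.3940935295919), np.float64(328.25015799538244)]
(0.4727, 0.1459, 0.0595) [np.float64(299.37582374253606), np.float64(365.528134836606)]
(0.4727, 0.146, 0.077) [np.float64(306.7444121648198), np.float64(326.31935366979644)]
```

```bash
python3 - <<'E'
from h import *
import pickle
s=pickle.load(open('pics/scene2.pkl','rb'))
t=pickle.load(open('pics/top2.pkl','rb'))
for z in (.15,.158,.166,.174): print(z,proj(s,(.4733,.1463,z)),proj(t,(.4733,.1463,z)))
t=grab("top","top3")
cv2.imwrite('pics/tc3.png',np.hstack([cv2.resize(t["pixels"][180:250,105:205,::-1],None,fx=6,fy=6,interpolation=cv2.INTER_CUBIC)]))
s=grab("scene","scene3b"); print(np.abs(s["pixels"].astype(int)-pickle.load(open('pics/scene3.pkl','rb'))["pixels"]).max(), bot.observe()["position"])
cv2.imwrite('pics/sc3b.png',cv2.resize(s["pixels"][120:240,310:440,::-1],None,fx=5,fy=5,interpolation=cv2.INTER_CUBIC))
E
```

```text
0.15 (np.float64(377.4237078887671), np.float64(149.83102260618963)) (np.float64(140.04941473958337), np.float64(213.41924163739466))
0.158 (np.float64(378.1507463039539), np.float64(145.71601798691125)) (np.float64(138.86869651777488), np.float64(213.55400311426231))
0.166 (np.float64(378.8852773093314), np.float64(141.54734346057947)) (np.float64(137.66474791917736), np.float64(213.6914089222883))
0.174 (np.float64(379.6273621287618), np.float64(137.32417166736232)) (np.float64(136.43687986180402), np.float64(213.83153727925057))
53 [0.4739535  0.14668839 0.05946984]
```

View pics/tc3.png

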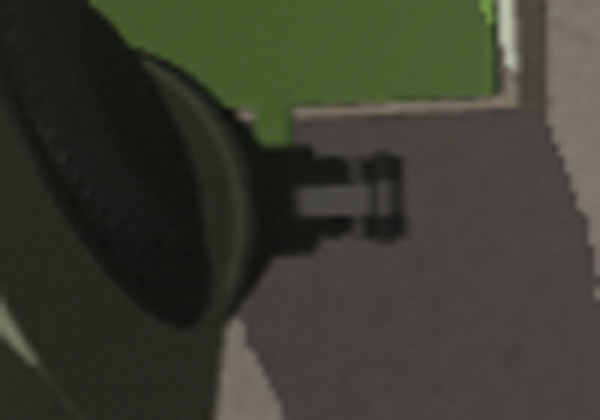

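View pics/sc3b.png

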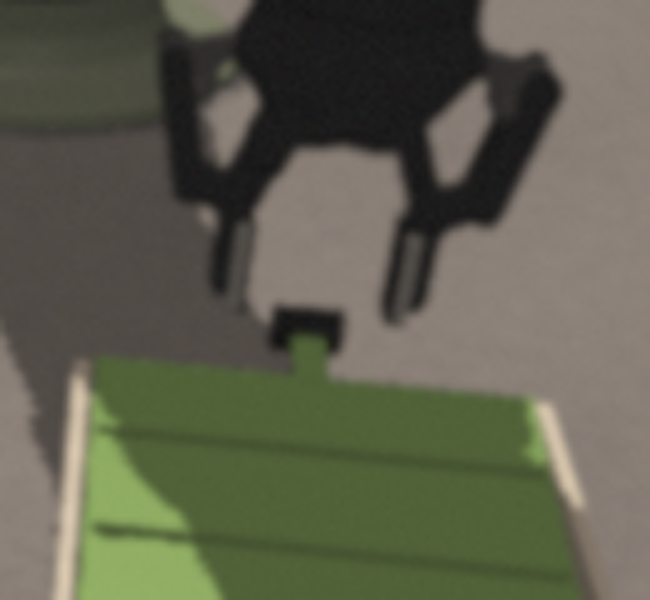

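The tips appear about 25 mm above the reported TCP: about 83 mm by ray, with the knob centre at about 76 mm. Part of that is the swing-back of the open pads. Nothing lies below them here, so I go 18 mm lower and then close.

jog_arm(increments=[{"x": -0.1, "y": 0, "z": 1, "wx": 0, "wy": 0, "wz": 0, "claw": 60}, {"x": -0.1, "y": 0, "z": 1.8, "wx": 0, "wy": 0, "wz": 0, "claw": 60}, {"x": -0.1, "y": 0, "z": 1.8, "wx": 0, "wy": 0, "wz": 0, "claw": 60}])

```text
clock: 2.58
position: [0.4737, 0.1455, 0.0409]
tool_rot: [3.141, -0.0, 1.596]
force: [0.2, 0.9, 0.2]
grip_width: 0.0511
```

```bash
python3 - <<'E'
from h import *
print(bot.observe()['position'])
s=grab("scene","scene4")
cv2.imwrite('pics/sc4.png',cv2.resize(s["pixels"][120:240,310:440,::-1],None,fx=5,fy=5,interpolation=cv2.INTER_CUBIC))
E
```

```text
[0.47367459 0.14552938 0.04088751]
```

View pics/sc4.png

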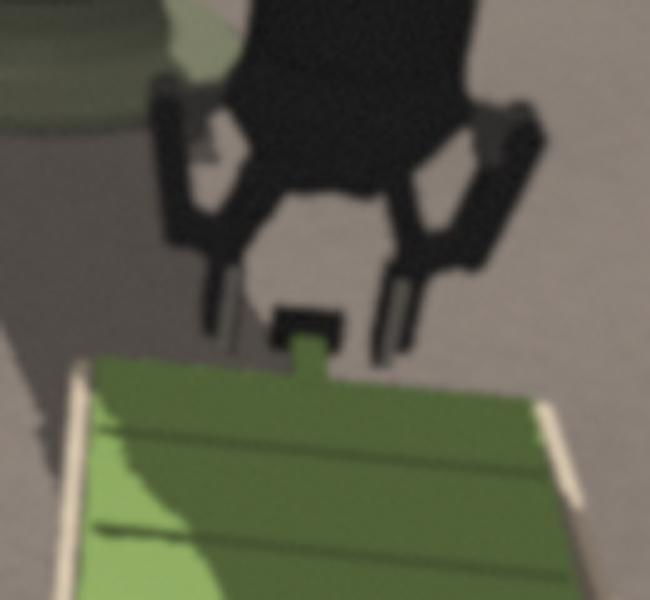

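The fingers now straddle the knob, with the pads at (230,310) and (390,310) and the knob at (307,330). Closing now.

jog_arm(increments=[{"x": 0, "y": 0, "z": 0, "wx": 0, "wy": 0, "wz": 0, "claw": 10}, {"x": 0, "y": 0, "z": 0, "wx": 0, "wy": 0, "wz": 0, "claw": 10}, {"x": 0, "y": 0, "z": 0, "wx": 0, "wy": 0, "wz": 0, "claw": 10}, {"x": 0, "y": 0, "z": 0, "wx": 0, "wy": 0, "wz": 0, "claw": 10}], squeeze=40)

```text
clock: 3.12
position: [0.4738, 0.1463, 0.0413]
tool_rot: [3.14, -0.001, 1.597]
force: [-1.4, 5.4, 0.4]
grip_width: 0.0251
```

```bash
python3 - <<'E'
from h import *
o=bot.observe();print(o['position'],o['grip_width'],o['force'])
s=grab("scene","scene5")
cv2.imwrite('pics/sc5.png',cv2.resize(s["pixels"][120:240,310:440,::-1],None,fx=5,fy=5,interpolation=cv2.INTER_CUBIC))
E
```

```text
[0.47384202 0.14626621 0.04132092] 0.02514287140514838 [-1.42494603  5.36408092  0.40415443]
```

View pics/sc5.png

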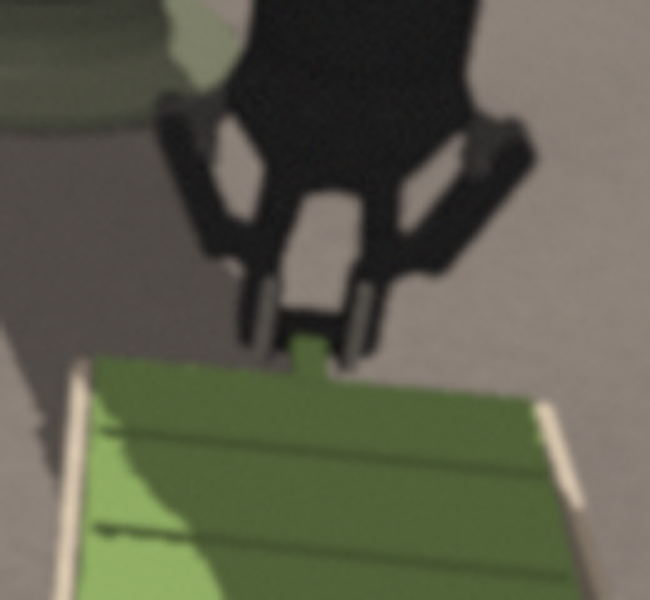

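The knob is held, with an opening of 25 mm. I follow the hinge arc (radius 175 mm) upward with the tool kept vertical.

jog_arm(increments=[{"x": 0, "y": 0.3, "z": -1.8, "wx": 0, "wy": 0, "wz": 0, "claw": 10}, {"x": 0, "y": 1.0, "z": -4.3, "wx": 0, "wy": 0, "wz": 0, "claw": 10}, {"x": 0, "y": 2.1, "z": -6.7, "wx": 0, "wy": 0, "wz": 0, "claw": 10}, {"x": 0, "y": 3.5, "z": -8.9, "wx": 0, "wy": 0, "wz": 0, "claw": 10}, {"x": 0, "y": 3.5, "z": -8.9, "wx": 0, "wy": 0, "wz": 0, "claw": 10}])

```text
clock: 3.8
position: [0.51, 0.1473, 0.1316]
tool_rot: [3.138, -0.002, 1.596]
force: [3.0, 2.8, -2.4]
grip_width: 0.025
```

```bash
python3 - <<'E'
from h import *
o=bot.observe();print(o['position'],o['tool_rot'],o['grip_width'],o['force'])
s=grab("scene","scene6")
cv2.imwrite('pics/sc6.png',cv2.resize(s["pixels"][60:260,290:460,::-1],None,fx=3,fy=3,interpolation=cv2.INTER_CUBIC))
E
```

```text
[0.50997524 0.1472688  0.13159691] [ 3.13762035e+00 -2.04475473e-03  1.59603304e+00] 0.02496585349912466 [ 2.95732233  2.78118569 -2.44119176]
```

View pics/sc6.png

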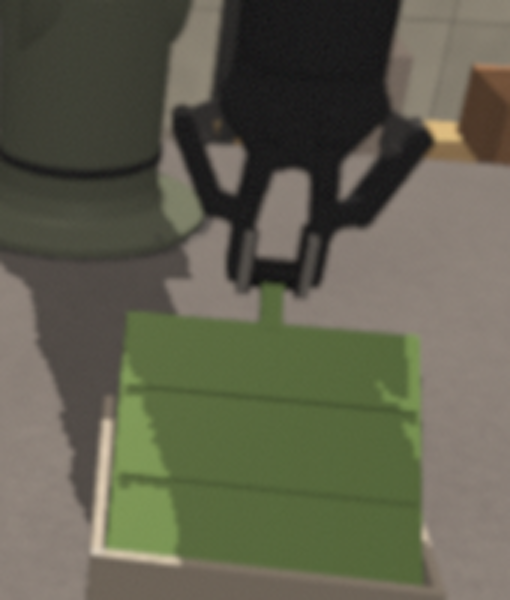

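The knob is still pinched at (275,270) and the flap is at about 0.65 rad with small forces. Continuing along the arc.

jog_arm(increments=[{"x": 0, "y": 1.7, "z": -1.9, "wx": 0, "wy": 0, "wz": 0, "claw": 10}, {"x": 0, "y": 3.7, "z": -3.6, "wx": 0, "wy": 0, "wz": 0, "claw": 10}, {"x": 0, "y": 6.0, "z": -5.0, "wx": 0, "wy": 0, "wz": 0, "claw": 10}, {"x": 0, "y": 8.4, "z": -6.0, "wx": 0, "wy": 0, "wz": 0, "claw": 10}, {"x": 0, "y": 10.9, "z": -6.6, "wx": 0, "wy": 0, "wz": 0, "claw": 10}, {"x": 0, "y": 13.2, "z": -6.9, "wx": 0, "wy": 0, "wz": 0, "claw": 10}, {"x": 0, "y": 14.4, "z": -6.9, "wx": 0, "wy": 0, "wz": 0, "claw": 10}, {"x": 0, "y": 14.4, "z": -6.9, "wx": 0, "wy": 0, "wz": 0, "claw": 10}])

```text
clock: 4.85
position: [0.6526, 0.1508, 0.1991]
tool_rot: [3.14, -0.002, 1.596]
force: [-1.6, 1.3, -3.8]
grip_width: 0.0249
```

```bash
python3 - <<'E'
from h import *
o=bot.observe();print(o['position'],o['tool_rot'],o['grip_width'],o['force'])
s=grab("scene","scene7");t=grab("top","top7")
a=cv2.resize(s["pixels"][20:270,290:460,::-1],None,fx=2,fy=2,interpolation=cv2.INTER_CUBIC)
b=cv2.resize(t["pixels"][50:300,45:245,::-1],None,fx=2,fy=2,interpolation=cv2.INTER_CUBIC)
cv2.imwrite('pics/sc7.png',np.hstack([a,b]))
E
```

```text
[0.65259043 0.15080693 0.19905735] [ 3.13979787e+00 -1.51801433e-03  1.59635645e+00] 0.024895883099598174 [-1.60749096  1.28572259 -3.83055712]
```

View pics/sc7.png

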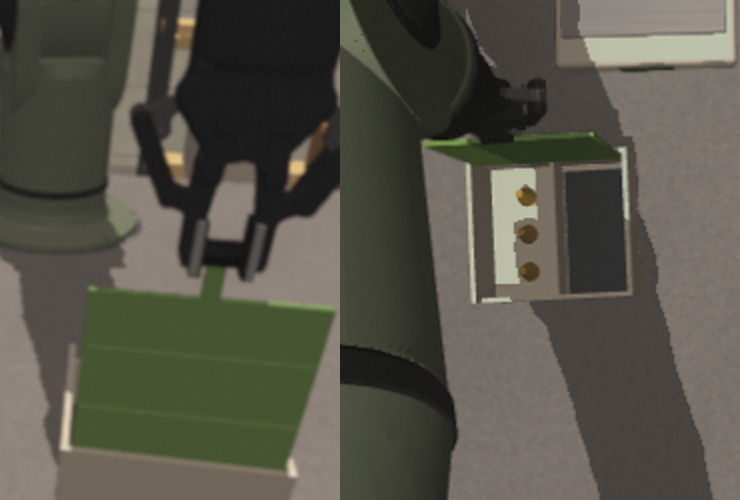

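The flap stands upright and the top view shows the dark pocket on the right, with crop corners (565,170) to (627,293). I open and retreat upward.

jog_arm(increments=[{"x": 0, "y": 0, "z": 0, "wx": 0, "wy": 0, "wz": 0, "claw": 55}, {"x": 0, "y": 0, "z": 0, "wx": 0, "wy": 0, "wz": 0, "claw": 55}, {"x": 0, "y": 0, "z": 0, "wx": 0, "wy": 0, "wz": 0, "claw": 55}, {"x": 0, "y": 0, "z": -3, "wx": 0, "wy": 0, "wz": 0, "claw": 55}, {"x": 0, "y": 0, "z": -6, "wx": 0, "wy": 0, "wz": 0, "claw": 55}, {"x": 0, "y": 0, "z": -8, "wx": 0, "wy": 0, "wz": 0, "claw": 55}, {"x": 0, "y": 0, "z": -8, "wx": 0, "wy": 0, "wz": 0, "claw": 55}])

```text
clock: 5.82
position: [0.6524, 0.1507, 0.2807]
tool_rot: [3.138, -0.002, 1.596]
force: [0.4, 0.7, -0.5]
grip_width: 0.0467
```

```bash
python3 - <<'E'
from h import *
o=bot.observe();print(o['position'],o['tool_rot'],o['grip_width'],o['force'],o['qpos'])
s=grab("scene","scene8");t=grab("top","top8")
a=cv2.resize(s["pixels"][20:270,290:460,::-1],None,fx=2,fy=2,interpolation=cv2.INTER_CUBIC)
b=cv2.resize(t["pixels"][50:300,45:245,::-1],None,fx=2,fy=2,interpolation=cv2.INTER_CUBIC)
cv2.imwrite('pics/sc8.png',np.hstack([a,b]))
E
```

```text
[0.6524106  0.15071905 0.28067302] [ 3.13751776e+00 -2.04698248e-03  1.59641998e+00] 0.04666405186126381 [ 0.37785188  0.72350702 -0.48339252] [-0.3169368   0.53447336  0.00301106  1.38380987 -0.00248833  1.21882334
  1.2829193 ]
```

View pics/sc8.png

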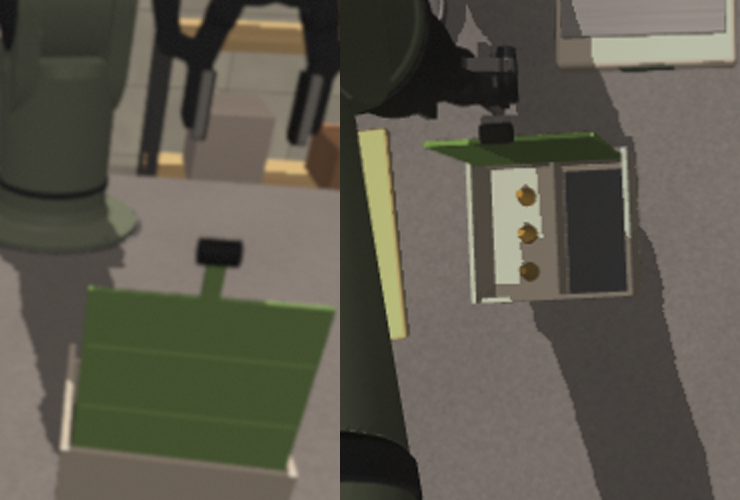

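The knob stands clear at (219,252) and the flap stayed upright. Now I measure the pocket and the flap angle, then plan the move to the nozzle.

```bash
python3 - <<'E'
from h import *
import pickle
t=pickle.load(open('pics/top8.pkl','rb'));s=pickle.load(open('pics/scene8.pkl','rb'))
T=lambda u,v:((u-340)/2+45-.25,v/2+50-.25)
S=lambda u,v:(u/2+290-.25,v/2+20-.25)
print('knob',tri([ray(t,*T(496,130)),ray(s,*S(219,252))]))
for q in((565,170),(625,168),(567,293),(629,292)): print(onz(t,*T(*q),.006).round(4))
to(.484,-.2545,.2,.02)
E
```

```text
knob (array([0.64566204, 0.14982391, 0.23382726]), [np.float64(0.00020907779664882412), np.float64(0.00020907779664887976)])
[0.6451 0.1445 0.006 ]
[0.6453 0.0767 0.006 ]
[0.5071 0.145  0.006 ]
[0.5065 0.0752 0.006 ]
shift cm [-40.07 -17.8    7.79] turn deg [-1.000e-02 -1.000e-01  9.033e+01]
```

jog_arm(increments=[{"x": -4, "y": -2, "z": 0, "wx": 0, "wy": 0, "wz": 9, "claw": 65}, {"x": -8, "y": -4, "z": 0, "wx": 0, "wy": 0, "wz": 18, "claw": 65}, {"x": -13, "y": -6, "z": 0, "wx": 0, "wy": 0, "wz": 28, "claw": 65}, {"x": -18, "y": -8, "z": 0, "wx": 0, "wy": 0, "wz": 38, "claw": 65}, {"x": -23, "y": -10, "z": 1, "wx": 0, "wy": 0, "wz": 48, "claw": 65}, {"x": -28, "y": -12.5, "z": 2, "wx": 0, "wy": 0, "wz": 58, "claw": 65}, {"x": -32, "y": -14.5, "z": 4, "wx": 0, "wy": 0, "wz": 68, "claw": 65}, {"x": -36, "y": -16, "z": 6, "wx": 0, "wy": 0, "wz": 78, "claw": 65}, {"x": -40.1, "y": -17.8, "z": 8, "wx": 0, "wy": 0, "wz": 88, "claw": 65}, {"x": -40.1, "y": -17.8, "z": 8, "wx": 0, "wy": 0, "wz": 90.3, "claw": 65}])

```text
clock: 7.18
position: [0.4812, -0.2574, 0.1959]
tool_rot: [-3.141, 0.003, 0.012]
force: [-0.2, 1.0, 0.3]
grip_width: 0.0556
```

```bash
python3 - <<'E'
from h import *
to(.484,-.2545,.08,.02)
E
```

```text
shift cm [ 0.31 -0.28 11.59] turn deg [-0.05  0.16 -0.43]
```

jog_arm(increments=[{"x": 0.3, "y": -0.3, "z": 4, "wx": 0, "wy": 0, "wz": -0.4, "claw": 65}, {"x": 0.3, "y": -0.3, "z": 8, "wx": 0, "wy": 0, "wz": -0.4, "claw": 65}, {"x": 0.3, "y": -0.3, "z": 11, "wx": 0, "wy": 0, "wz": -0.4, "claw": 65}, {"x": 0.3, "y": -0.3, "z": 11.6, "wx": 0, "wy": 0, "wz": -0.4, "claw": 65}, {"x": 0.3, "y": -0.3, "z": 11.6, "wx": 0, "wy": 0, "wz": -0.4, "claw": 65}])

```text
clock: 7.8
position: [0.4841, -0.2541, 0.0803]
tool_rot: [-3.141, 0.003, 0.02]
force: [-0.6, -0.4, -0.2]
grip_width: 0.0557
```

```bash
python3 - <<'E'
from h import *
o=bot.observe();print(o['position'],o['tool_rot'],o['grip_width'],o['force'])
s=grab("scene","scene9");t=grab("top","top9")
a=cv2.resize(s["pixels"][100:240,110:260,::-1],None,fx=2.6,fy=2.6,interpolation=cv2.INTER_CUBIC)
b=cv2.resize(t["pixels"][130:270,255:405,::-1],None,fx=2.6,fy=2.6,interpolation=cv2.INTER_CUBIC)
cv2.imwrite('pics/sc9.png',np.hstack([a,b]))
to(.484,-.2545,.022,.02)
E
```

```text
[ 0.48406484 -0.25413251  0.0802671 ] [-3.14072781e+00  2.85803842e-03  1.98502362e-02] 0.055695588509122956 [-0.63588306 -0.37439541 -0.19905235]
shift cm [-0.04  0.01  5.9 ] turn deg [-0.02  0.08 -0.02]
```

View pics/sc9.png

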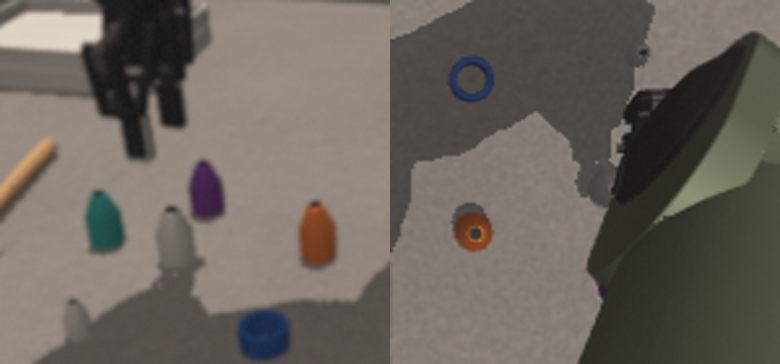

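```bash
python3 - <<'E'
from h import *
import pickle
s=pickle.load(open('pics/scene9.pkl','rb'))
for z in(.048,.08,.095,.105,.115):
    for dx in(-.028,0,.028):
        q=proj(s,(.4841+dx,-.2541,z)); print(z,dx,round((q[0]-109.5)*2.6),round((q[1]-99.5)*2.6))
E
```

```text
0.048 -0.028 184 192
0.048 0 170 208
0.048 0.028 156 225
0.08 -0.028 179 158
0.08 0 165 174
0.08 0.028 150 190
0.095 -0.028 177 142
0.095 0 162 157
0.095 0.028 147 173
0.105 -0.028 175 131
0.105 0 161 145
0.105 0.028 145 161
0.115 -0.028 174 120
0.115 0 159 134
0.115 0.028 143 149
```

The tips at (140,155) and (173,125) line up laterally with the nozzle. They again look about 28 mm higher than the reported TCP. I descend in steps and watch the force.

jog_arm(increments=[{"x": 0, "y": 0, "z": 2.5, "wx": 0, "wy": 0, "wz": 0, "claw": 65}, {"x": 0, "y": 0, "z": 4.8, "wx": 0, "wy": 0, "wz": 0, "claw": 65}, {"x": 0, "y": 0, "z": 5.9, "wx": 0, "wy": 0, "wz": 0, "claw": 65}, {"x": 0, "y": 0, "z": 5.9, "wx": 0, "wy": 0, "wz": 0, "claw": 65}])

```text
clock: 8.4
position: [0.4845, -0.2545, 0.0223]
tool_rot: [-3.141, 0.001, 0.02]
force: [-0.6, 0.1, 0.6]
grip_width: 0.0555
```

```bash
python3 - <<'E'
from h import *
o=bot.observe();print(o['position'],o['tool_rot'],o['grip_width'],o['force'])
s=grab("scene","scene10")
a=cv2.resize(s["pixels"][120:230,120:250,::-1],None,fx=5,fy=5,interpolation=cv2.INTER_CUBIC)
cv2.imwrite('pics/sc10.png',a)
E
```

```text
[ 0.48449117 -0.25445665  0.02225463] [-3.14121264e+00  1.44393358e-03  1.96907583e-02] 0.055479237110128074 [-0.58111947  0.09575096  0.64327547]
```

View pics/sc10.png

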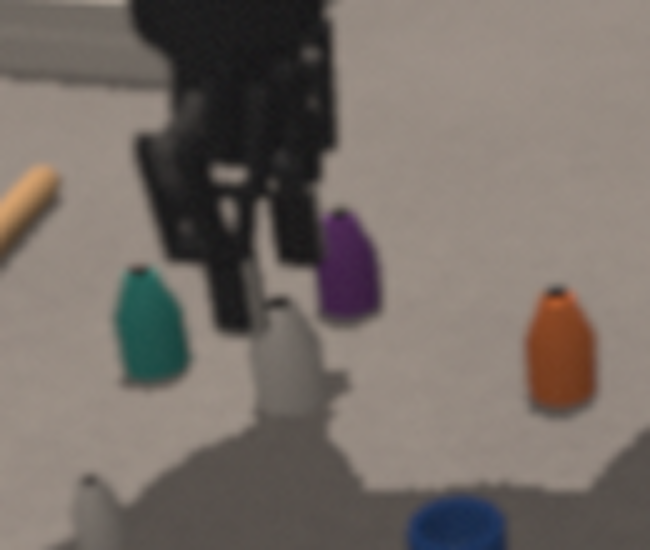

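```bash
python3 - <<'E'
from h import *
import pickle
s=pickle.load(open('pics/scene10.pkl','rb'))
for dx in(-.033,.033):
  for z in(.02,.03,.04,.05,.06):
        q=proj(s,(.4845+dx,-.2545,z)); print(dx,z,round((q[0]-119.5)*5),round((q[1]-119.5)*5))
E
```

```text
-0.033 0.02 316 319
-0.033 0.03 313 300
-0.033 0.04 310 280
-0.033 0.05 307 261
-0.033 0.06 305 241
0.033 0.02 252 396
0.033 0.03 249 376
0.033 0.04 245 356
0.033 0.05 242 335
0.033 0.06 238 314
```

The visible tips are at about 51 mm while the TCP reads 22 mm. I'll go down carefully, checking the force between calls, with +3 mm in y for the small lateral offset.

jog_arm(increments=[{"x": 0, "y": -0.3, "z": 0.8, "wx": 0, "wy": 0, "wz": 0, "claw": 65}, {"x": 0, "y": -0.3, "z": 1.6, "wx": 0, "wy": 0, "wz": 0, "claw": 65}, {"x": 0, "y": -0.3, "z": 1.9, "wx": 0, "wy": 0, "wz": 0, "claw": 65}, {"x": 0, "y": -0.3, "z": 1.9, "wx": 0, "wy": 0, "wz": 0, "claw": 65}])

```text
clock: 8.95
position: [0.4845, -0.2517, 0.0035]
tool_rot: [-3.141, 0.001, 0.019]
force: [0.0, -0.9, -0.2]
grip_width: 0.0555
```

```bash
python3 - <<'E'
from h import *
o=bot.observe();print(o['position'],o['tool_rot'],o['grip_width'],o['force'])
s=grab("scene","scene11")
a=cv2.resize(s["pixels"][120:230,120:250,::-1],None,fx=5,fy=5,interpolation=cv2.INTER_CUBIC)
cv2.imwrite('pics/sc11.png',a)
E
```

```text
[ 0.48446914 -0.25169183  0.00346063] [-3.14142785e+00  1.22590345e-03  1.93953450e-02] 0.0555334735831212 [ 0.04512278 -0.86597947 -0.16867971]
```

View pics/sc11.png

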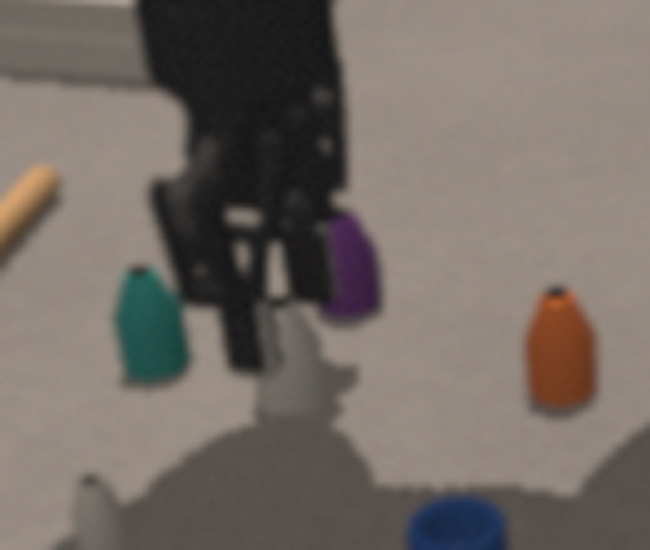

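The front tip is still about 33 mm up (row 370) and the force is zero. Lowering further.

jog_arm(increments=[{"x": 0, "y": 0, "z": 0.5, "wx": 0, "wy": 0, "wz": 0, "claw": 65}, {"x": 0, "y": 0, "z": 0.9, "wx": 0, "wy": 0, "wz": 0, "claw": 65}, {"x": 0, "y": 0, "z": 0.9, "wx": 0, "wy": 0, "wz": 0, "claw": 65}])

```text
clock: 9.38
position: [0.4844, -0.2516, -0.0057]
tool_rot: [-3.141, 0.001, 0.019]
force: [0.3, 0.1, -0.4]
grip_width: 0.0556
```

jog_arm(increments=[{"x": 0, "y": 0, "z": 0.3, "wx": 0, "wy": 0, "wz": 0, "claw": 65}, {"x": 0, "y": 0, "z": 0.6, "wx": 0, "wy": 0, "wz": 0, "claw": 65}, {"x": 0, "y": 0, "z": 0.6, "wx": 0, "wy": 0, "wz": 0, "claw": 65}])

```text
clock: 9.75
position: [0.4842, -0.2516, -0.012]
tool_rot: [-3.141, 0.002, 0.019]
force: [0.4, 0.1, -0.4]
grip_width: 0.0555
```

```bash
python3 - <<'E'
from h import *
o=bot.observe();print(o['position'],o['tool_rot'],o['grip_width'],o['force'])
s=grab("scene","scene12")
a=cv2.resize(s["pixels"][120:230,120:250,::-1],None,fx=5,fy=5,interpolation=cv2.INTER_CUBIC)
cv2.imwrite('pics/sc12.png',a)
E
```

```text
[ 0.48420371 -0.25157317 -0.01195561] [-3.14110632e+00  1.87361847e-03  1.93964662e-02] 0.05553730784868315 [ 0.42008358  0.09992013 -0.39791081]
```

View pics/sc12.png

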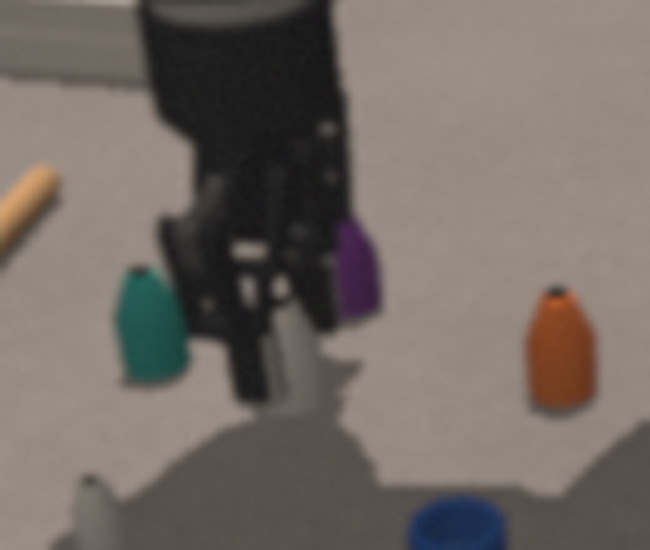

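The tip is at about 18 mm. I go 5 mm more, then close, which swings the pads forward a few mm.

jog_arm(increments=[{"x": 0, "y": 0, "z": 0.5, "wx": 0, "wy": 0, "wz": 0, "claw": 65}, {"x": 0, "y": 0, "z": 0.5, "wx": 0, "wy": 0, "wz": 0, "claw": 65}, {"x": 0, "y": 0, "z": 0.5, "wx": 0, "wy": 0, "wz": 0, "claw": 45}, {"x": 0, "y": 0, "z": 0.5, "wx": 0, "wy": 0, "wz": 0, "claw": 45}], squeeze=25)

```text
clock: 10.3
position: [0.4843, -0.2517, -0.0167]
tool_rot: [-3.141, 0.002, 0.019]
force: [0.1, -0.6, 0.3]
grip_width: 0.0384
```

jog_arm(increments=[{"x": 0, "y": 0, "z": 0, "wx": 0, "wy": 0, "wz": 0, "claw": 15}, {"x": 0, "y": 0, "z": 0, "wx": 0, "wy": 0, "wz": 0, "claw": 15}, {"x": 0, "y": 0, "z": 0, "wx": 0, "wy": 0, "wz": 0, "claw": 15}, {"x": 0, "y": 0, "z": 0, "wx": 0, "wy": 0, "wz": 0, "claw": 15}], squeeze=25)

```text
clock: 10.8
position: [0.4843, -0.2517, -0.0166]
tool_rot: [-3.141, 0.001, 0.019]
force: [-1.2, 0.7, 6.0]
grip_width: 0.031
```

```bash
python3 - <<'E'
from h import *
o=bot.observe();print(o['position'],o['tool_rot'],o['grip_width'],o['force'])
s=grab("scene","scene13")
a=cv2.resize(s["pixels"][120:230,120:250,::-1],None,fx=5,fy=5,interpolation=cv2.INTER_CUBIC)
cv2.imwrite('pics/sc13.png',a)
E
```

```text
[ 0.48432639 -0.25166598 -0.0165677 ] [-3.14124317e+00  1.49433309e-03  1.93519526e-02] 0.030995965580890215 [-1.23318062  0.71204825  6.01340069]
```

View pics/sc13.png

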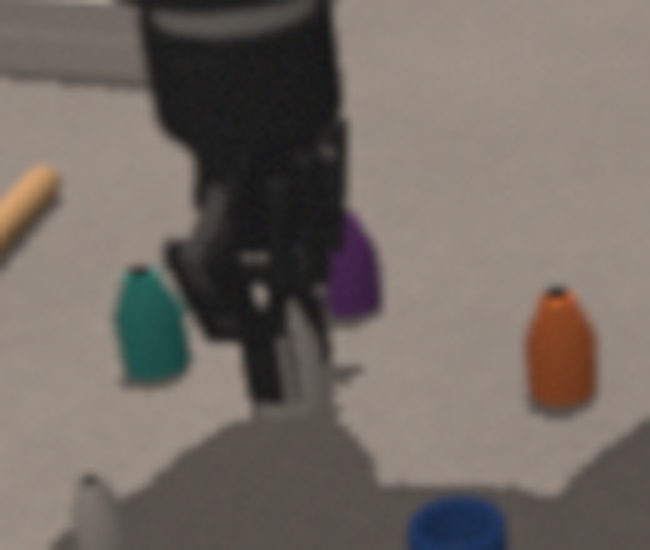

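The skirt is held, with an opening of 31 mm. Lifting straight up.

jog_arm(increments=[{"x": 0, "y": 0, "z": -1.5, "wx": 0, "wy": 0, "wz": 0, "claw": 15}, {"x": 0, "y": 0, "z": -4, "wx": 0, "wy": 0, "wz": 0, "claw": 15}, {"x": 0, "y": 0, "z": -7, "wx": 0, "wy": 0, "wz": 0, "claw": 15}, {"x": 0, "y": 0, "z": -10, "wx": 0, "wy": 0, "wz": 0, "claw": 15}, {"x": 0, "y": 0, "z": -13, "wx": 0, "wy": 0, "wz": 0, "claw": 15}, {"x": 0, "y": 0, "z": -15, "wx": 0, "wy": 0, "wz": 0, "claw": 15}, {"x": 0, "y": 0, "z": -15, "wx": 0, "wy": 0, "wz": 0, "claw": 15}], squeeze=35)

```text
clock: 11.72
position: [0.4853, -0.252, 0.1353]
tool_rot: [3.141, -0.001, 0.019]
force: [0.3, 0.1, -1.1]
grip_width: 0.0306
```

```bash
python3 - <<'E'
from h import *
o=bot.observe();print(o['position'],o['tool_rot'],o['grip_width'],o['force'])
s=grab("scene","scene14")
a=cv2.resize(s["pixels"][60:230,110:250,::-1],None,fx=3.5,fy=3.5,interpolation=cv2.INTER_CUBIC)
cv2.imwrite('pics/sc14.png',a)
to(.564,.106,.133,.0225)
E
```

```text
[ 0.48527091 -0.25196954  0.13533257] [ 3.14109350e+00 -1.38818756e-03  1.93180353e-02] 0.030565679139121033 [ 0.33813815  0.13944004 -1.07792679]
shift cm [  8.61 -35.61   0.12] turn deg [-0.    0.   -0.18]
```

View pics/sc14.png

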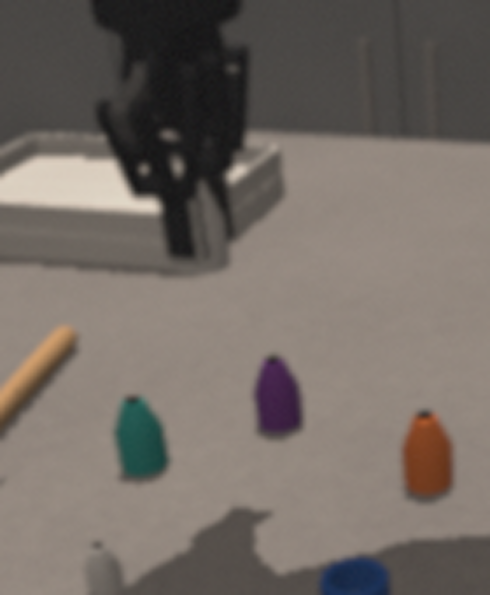

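The nozzle hangs upright in the fingers at (205,225), and the purple, turquoise and orange ones are undisturbed. Moving above the pocket.

jog_arm(increments=[{"x": 0.8, "y": -4, "z": 0, "wx": 0, "wy": 0, "wz": 0, "claw": 15}, {"x": 1.6, "y": -8.5, "z": 0, "wx": 0, "wy": 0, "wz": 0, "claw": 15}, {"x": 2.6, "y": -13.5, "z": 0, "wx": 0, "wy": 0, "wz": 0, "claw": 15}, {"x": 3.7, "y": -18.5, "z": 0, "wx": 0, "wy": 0, "wz": 0, "claw": 15}, {"x": 4.8, "y": -23.5, "z": 0, "wx": 0, "wy": 0, "wz": 0, "claw": 15}, {"x": 5.9, "y": -28.5, "z": 0, "wx": 0, "wy": 0, "wz": 0, "claw": 15}, {"x": 7, "y": -32.5, "z": 0, "wx": 0, "wy": 0, "wz": 0, "claw": 15}, {"x": 7.7, "y": -35, "z": 0, "wx": 0, "wy": 0, "wz": -0.2, "claw": 15}, {"x": 7.9, "y": -35.8, "z": 0, "wx": 0, "wy": 0, "wz": -0.2, "claw": 15}, {"x": 7.9, "y": -35.8, "z": 0, "wx": 0, "wy": 0, "wz": -0.2, "claw": 15}])

```text
clock: 13.02
position: [0.5565, 0.1073, 0.1337]
tool_rot: [3.141, 0.001, 0.023]
force: [-0.2, -0.6, -0.6]
grip_width: 0.0309
```

```bash
python3 - <<'E'
from h import *
o=bot.observe();print(o['position'],o['tool_rot'],o['grip_width'],o['force'])
s=grab("scene","scene15");t=grab("top","top15")
a=cv2.resize(s["pixels"][20:290,280:460,::-1],None,fx=2,fy=2,interpolation=cv2.INTER_CUBIC)
b=cv2.resize(t["pixels"][50:320,45:245,::-1],None,fx=2,fy=2,interpolation=cv2.INTER_CUBIC)
cv2.imwrite('pics/sc15.png',np.hstack([a,b]))
to(.557,.108,.06,.0225)
E
```

```text
[0.55645821 0.10728234 0.13374007] [3.14111307e+00 8.81118089e-04 2.28889012e-02] 0.030910477801953527 [-0.19434405 -0.63834958 -0.5651413 ]
shift cm [ 0.05 -0.16  7.41] turn deg [ 0.03  0.03 -0.06]
```

View pics/sc15.png

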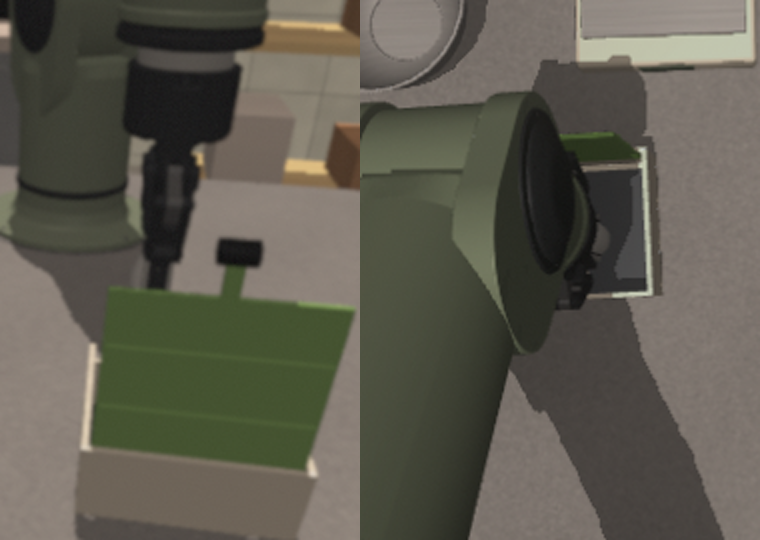

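```bash
python3 - <<'E'
from h import *
import pickle
s=pickle.load(open('pics/scene15.pkl','rb'));t=pickle.load(open('pics/top15.pkl','rb'))
for z in(.15,.25,.3,.35,.4,.45):
    q=proj(s,(.557,.107,z));print(z,(q[0]-279.5)*2,(q[1]-19.5)*2)
T=lambda u,v:((u-360)/2+45-.25,v/2+50-.25)
for z in(.35,.4,.45,.5):
    print(z,onz(t,*T(525,95),z).round(3),onz(t,*T(525,350),z).round(3))
s5=t["pixels"][100:210,140:200,::-1]
cv2.imwrite('pics/t15.png',cv2.resize(s5,None,fx=5,fy=5,interpolation=cv2.INTER_CUBIC))
E
```

```text
0.15 151.3122300148143 299.37002034962035
0.25 168.8989798383751 178.14432327156888
0.3 178.6944577339409 108.3861306000891
0.35 189.17913420651485 31.6525025545493
0.4 200.32478998252657 -52.68115283479699
0.45 212.03179712870178 -145.08321181149824
0.35 [0.647 0.106 0.35 ] [0.462 0.109 0.35 ]
0.4 [0.634 0.09  0.4  ] [0.465 0.093 0.4  ]
0.45 [0.622 0.075 0.45 ] [0.468 0.078 0.45 ]
0.5 [0.61  0.059 0.5  ] [0.47  0.062 0.5  ]
```

View pics/t15.png

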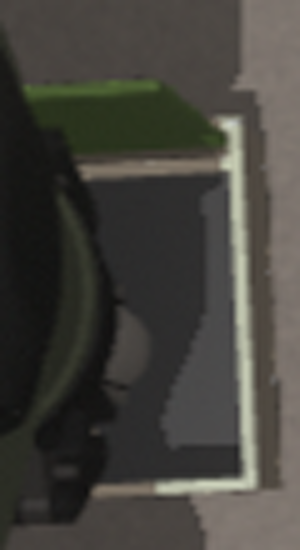

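```bash
python3 - <<'E'
from h import *
import pickle
t=pickle.load(open('pics/top15.pkl','rb'))
for z in(.15,.165,.176): print(onz(t,169.6,167.6,z).round(4))
to(.55,.108,.04,.0225)
E
```

```text
[0.559  0.0877 0.15  ]
[0.5578 0.0845 0.165 ]
[0.5569 0.0822 0.176 ]
shift cm [-0.65 -0.18  9.41] turn deg [ 0.03  0.03 -0.06]
```

The nozzle sits at about y 0.1025. I shift it 3 mm to the left and 6.5 mm back from the flap, and lower in stages.

jog_arm(increments=[{"x": -0.6, "y": -0.3, "z": 0.5, "wx": 0, "wy": 0, "wz": 0, "claw": 15}, {"x": -0.6, "y": -0.3, "z": 3, "wx": 0, "wy": 0, "wz": 0, "claw": 15}, {"x": -0.6, "y": -0.3, "z": 5.5, "wx": 0, "wy": 0, "wz": 0, "claw": 15}, {"x": -0.6, "y": -0.3, "z": 8, "wx": 0, "wy": 0, "wz": 0, "claw": 15}, {"x": -0.6, "y": -0.3, "z": 10, "wx": 0, "wy": 0, "wz": 0, "claw": 15}, {"x": -0.6, "y": -0.3, "z": 11, "wx": 0, "wy": 0, "wz": 0, "claw": 15}, {"x": -0.6, "y": -0.3, "z": 11, "wx": 0, "wy": 0, "wz": 0, "claw": 15}])

```text
clock: 14.0
position: [0.55, 0.1087, 0.0238]
tool_rot: [3.141, 0.001, 0.021]
force: [-0.4, -0.0, 0.2]
grip_width: 0.0308
```

```bash
python3 - <<'E'
from h import *
o=bot.observe();print(o['position'],o['tool_rot'],o['grip_width'],o['force'])
s=grab("scene","scene16");t=grab("top","top16")
a=cv2.resize(s["pixels"][20:290,280:460,::-1],None,fx=2,fy=2,interpolation=cv2.INTER_CUBIC)
b=cv2.resize(t["pixels"][90:225,95:200,::-1],None,fx=4,fy=4,interpolation=cv2.INTER_CUBIC)
cv2.imwrite('pics/sc16.png',np.hstack([a,b]))
E
```

```text
[0.55002743 0.10874799 0.02377288] [3.14076969e+00 1.32798043e-03 2.09157500e-02] 0.0307541340236213 [-0.35597891 -0.00287822  0.1793957 ]
```

View pics/sc16.png

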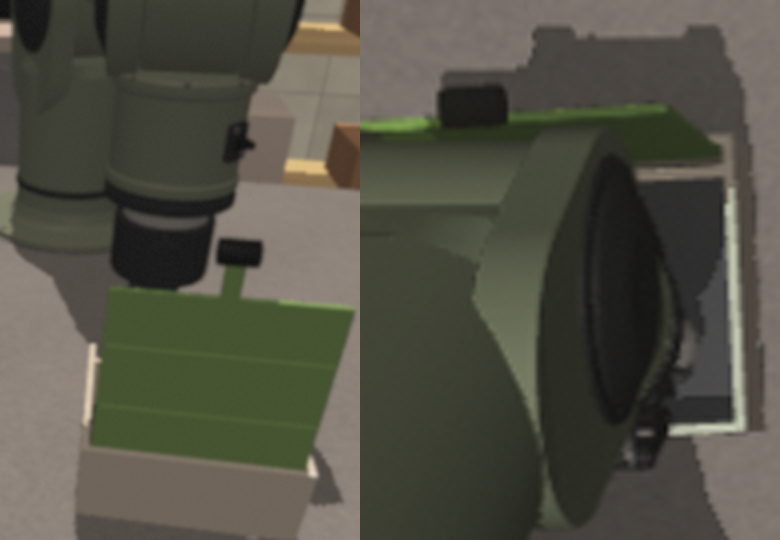

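The wrist clears the flap and knob (knob at (473,105), housing below it), and the nozzle edge shows at (693,345) inside the pocket. Lowering further.

```bash
python3 - <<'E'
from h import *
import pickle
t=pickle.load(open('pics/top16.pkl','rb'))
for z in(.045,.055): print(onz(t,177.8,175.9,z).round(4))
E
```

```text
[0.5491 0.0925 0.045 ]
[0.5485 0.0905 0.055 ]
```

jog_arm(increments=[{"x": 0, "y": 0, "z": 1.2, "wx": 0, "wy": 0, "wz": 0, "claw": 15}, {"x": 0, "y": 0, "z": 2.2, "wx": 0, "wy": 0, "wz": 0, "claw": 15}, {"x": 0, "y": 0, "z": 3.0, "wx": 0, "wy": 0, "wz": 0, "claw": 15}, {"x": 0, "y": 0, "z": 3.0, "wx": 0, "wy": 0, "wz": 0, "claw": 15}])

```text
clock: 14.6
position: [0.5503, 0.1089, -0.0061]
tool_rot: [3.141, 0.001, 0.021]
force: [0.6, -0.9, -1.3]
grip_width: 0.0303
```

jog_arm(increments=[{"x": 0, "y": 0, "z": 0.1, "wx": 0, "wy": 0, "wz": 0, "claw": 15}, {"x": 0, "y": 0, "z": 0.3, "wx": 0, "wy": 0, "wz": 0, "claw": 15}, {"x": 0, "y": 0, "z": 0.3, "wx": 0, "wy": 0, "wz": 0, "claw": 15}])

```text
clock: 14.98
position: [0.5503, 0.1089, -0.0091]
tool_rot: [3.141, 0.001, 0.021]
force: [0.3, 0.5, -0.2]
grip_width: 0.0303
```

jog_arm(increments=[{"x": 0, "y": 0, "z": 0.15, "wx": 0, "wy": 0, "wz": 0, "claw": 15}, {"x": 0, "y": 0, "z": 0.15, "wx": 0, "wy": 0, "wz": 0, "claw": 15}])

```text
clock: 15.22
position: [0.5504, 0.1089, -0.0105]
tool_rot: [3.141, 0.001, 0.021]
force: [-0.3, 0.4, 1.9]
grip_width: 0.0302
```

jog_arm(increments=[{"x": 0, "y": 0, "z": 0.1, "wx": 0, "wy": 0, "wz": 0, "claw": 15}, {"x": 0, "y": 0, "z": 0.1, "wx": 0, "wy": 0, "wz": 0, "claw": 15}])

```text
clock: 15.48
position: [0.5505, 0.1089, -0.0106]
tool_rot: [3.142, 0.0, 0.021]
force: [-6.0, -0.7, 21.7]
grip_width: 0.0305
```

Firm floor contact (22 N) at the expected height. Releasing and lifting straight out.

jog_arm(increments=[{"x": 0, "y": 0, "z": -0.1, "wx": 0, "wy": 0, "wz": 0, "claw": 46}, {"x": 0, "y": 0, "z": -0.1, "wx": 0, "wy": 0, "wz": 0, "claw": 46}, {"x": 0, "y": 0, "z": -0.1, "wx": 0, "wy": 0, "wz": 0, "claw": 46}, {"x": 0, "y": 0, "z": -0.1, "wx": 0, "wy": 0, "wz": 0, "claw": 46}])

```text
clock: 15.98
position: [0.5504, 0.1089, -0.0097]
tool_rot: [3.141, 0.001, 0.021]
force: [0.3, -0.5, 0.2]
grip_width: 0.0393
```

```bash
python3 - <<'E'
from h import *
o=bot.observe();print(o['position'],o['tool_rot'],o['grip_width'],o['force'])
E
```

```text
[ 0.55041899  0.10893009 -0.0097175 ] [3.14144990e+00 6.06073740e-04 2.08934924e-02] 0.039250338071149825 [ 0.26355088 -0.54716463  0.1910475 ]
```

jog_arm(increments=[{"x": 0, "y": 0, "z": -1, "wx": 0, "wy": 0, "wz": 0, "claw": 46}, {"x": 0, "y": 0, "z": -2.5, "wx": 0, "wy": 0, "wz": 0, "claw": 46}, {"x": 0, "y": 0, "z": -4.5, "wx": 0, "wy": 0, "wz": 0, "claw": 46}, {"x": 0, "y": 0, "z": -7.5, "wx": 0, "wy": 0, "wz": 0, "claw": 46}, {"x": 0, "y": 0, "z": -11, "wx": 0, "wy": 0, "wz": 0, "claw": 46}, {"x": 0, "y": 0, "z": -15, "wx": 0, "wy": 0, "wz": 0, "claw": 46}, {"x": -3, "y": 4, "z": -19, "wx": 0, "wy": 0, "wz": 0, "claw": 46}, {"x": -5, "y": 9, "z": -21, "wx": 0, "wy": 0, "wz": 0, "claw": 46}, {"x": -6, "y": 14, "z": -21, "wx": 0, "wy": 0, "wz": 0, "claw": 46}, {"x": -6, "y": 18, "z": -21, "wx": 0, "wy": 0, "wz": 0, "claw": 46}])

```text
clock: 17.23
position: [0.4936, -0.074, 0.202]
tool_rot: [-3.141, -0.001, 0.02]
force: [0.9, 0.3, 0.3]
grip_width: 0.0392
```

```bash
python3 - <<'E'
from h import *
o=bot.observe();print(o['position'],o['grip_width'],o['force'])
s=grab("scene","scene17");t=grab("top","top17")
a=cv2.resize(s["pixels"],(400,300)); a=np.vstack([a,cv2.resize(s["pixels"][100:290,120:440],(400,238))])[:,:,::-1]
b=cv2.resize(t["pixels"][90:225,95:200,::-1],None,fx=3.7,fy=3.98,interpolation=cv2.INTER_CUBIC)
b=cv2.resize(b,(388,538))
cv2.imwrite('pics/sc17.png',np.hstack([a,b]))
E
```

```text
[ 0.49363974 -0.07403262  0.20196149] 0.03921262428119571 [0.91138864 0.3037977  0.29578523]
```

View pics/sc17.png

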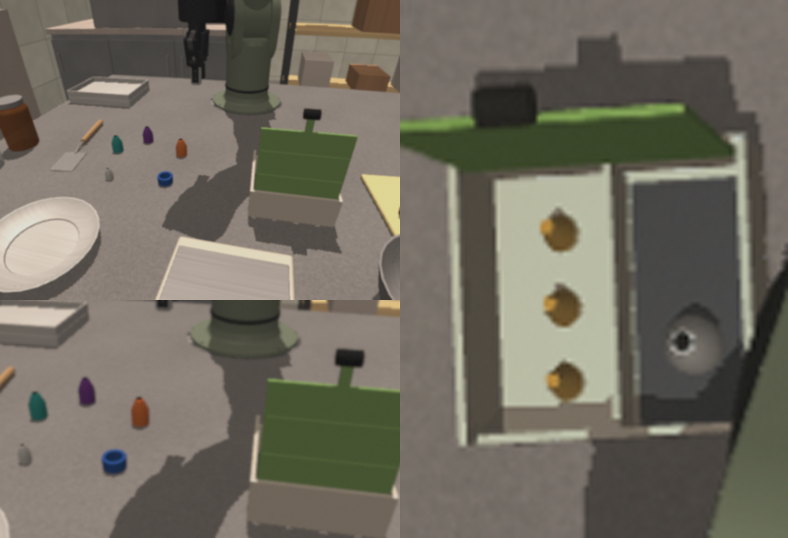

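The nozzle stands in the dark pocket with its tip at (682,342), the flap is upright, and the other nozzles are unmoved. A numeric check, then hand-in.

```bash
python3 - <<'E'
from h import *
import pickle
t=pickle.load(open('pics/top17.pkl','rb'));s=pickle.load(open('pics/scene17.pkl','rb'))
u=lambda a,b:((a-400)/388*105+95-.4,b/538*135+90-.4)
tip=onz(t,*u(682,342),.054);print('tip',tip)
c=np.array([.564,.106]);d=tip[:2]-c;print('pocket xy',d)
# outline of body at skirt top z=.032: left/right edges
m=onz(t,*u(698,340),.032);print('body centre approx',m)
print('knob',tri([ray(t,*u(504,105)),ray(s,352/400*320+120-7.8*0-2,358-300 and (358-300)/238*190+100)]))
f=t["pixels"];hsv=cv2.cvtColor(f,cv2.COLOR_RGB2HSV);n,_,st,cc=cv2.connectedComponentsWithStats(cv2.inRange(hsv,(2,150,80),(12,255,255)))
print([(x.round(1)) for x,y in zip(cc[1:],st[1:]) if y[4]>40],'orange start 287.7 219.9')
f=s["pixels"];hsv=cv2.cvtColor(f,cv2.COLOR_RGB2HSV);n,_,st,cc=cv2.connectedComponentsWithStats(cv2.inRange(hsv,(2,150,80),(12,255,255)))
print([(x.round(1)) for x,y in zip(cc[1:],st[1:]) if y[4]>40],'scene start 231.5 190.1')
E
```

```text
tip [0.54996638 0.10543774 0.054     ]
pocket xy [-0.01403362 -0.00056226]
body centre approx [0.55215773 0.10050265 0.032     ]
knob (array([0.64391319, 0.15052745, 0.23233696]), [np.float64(0.0003888926873365273), np.float64(0.0003888926873366141)])
[] orange start 287.7 219.9
[array([ 16.4, 141. ]), array([231.6, 190.1])] scene start 231.5 190.1
```

```bash
python3 - <<'E'
from workcell import bot
print(bot.job_done())
E
```

```text
the job is handed in; nothing more can be done
None
```

I lifted the flap by its knob and left it standing. I then stood the large steel nozzle tip up in the dark-lined pocket and backed the arm well clear before handing in, at about 17 s on the clock.

**Last checks:**
- **Flap:** the knob is at about (0.644, 0.151, 0.232) m, so the flap is about 1.55 rad open.
- **Steel nozzle:** its tip is about 14 mm in front of the pocket origin and 1 mm to its right, within the limits. It met the floor firmly (22 N) at the expected height before I let go. A rough reading of the body outline in the top view came out about 5 mm off from the tip; I put this down to the slanted outline and its shadow, and measured no tilt precisely.
- **Orange nozzle:** in the scene view it is at the same pixel as at the start, to within 0.1 px. The top-view colour mask found no orange in the last picture, so that second check gave nothing.

**Disagreement:** the fingertips looked 15 to 30 mm higher in the camera than the reported TCP, depending on the opening. I therefore set the grasp heights from the pictures and the force readings, not from the TCP values.

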